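# Unlock the bench air valve and set it two turns open

## Robot

A 6-joint arm with a two-finger parallel gripper is mounted at the origin on the work surface. World frame = base frame: x ahead of the robot, y to its left, z up, the work surface at z = 0. Lengths are in m, angles in rad, forces in N, time in s.
With the tool pointing down it reaches from about 0.375 to 0.9 m from the base axis. Payload 3.1 kg.
Tool frame: the origin (TCP) lies midway between the tips of the shut fingers; the grasp point (between the pads) lies 19 mm behind it; z points along the fingers, y is the line along which they close (so a half turn about z gives the same grasp; the last joint's range is limited). The gripper opens to 87 mm and grips with 3 to 60 N. Pads are 19 mm wide; open, the fingers measure 117 mm over their backs; the gripper's body (75 mm by 190 mm) begins 51 mm behind the grasp point.
Start: joints at [-0.178, 0.527, 1.433, -0, 1.181, -0.178], TCP at [0.625, 0, 0.223] pointing down, gripper open.
Joint ranges: [-3.08, 3.08], [-0.75, 2.2], [0.22, 2.44], [-1.43, 4.57], [0, 2.65], [-2.85, 2.85]. Speed limits (rad/s): [2.79, 2.79, 3.14, 3.14, 3.14, 3.14].

## Interface

Orientations are given as a unit quaternion [x, y, z, w].
In Python, from rig import status, imaging, order gives the robot as it stands.
- The arm moves only by the tool arm_command, never from a script. Its argument "deltas" is one flat list of numbers, 5 for each row, row after row: the opening, from -1 (shut) to 1 (fully open), so that 0 is half open, then the shift along the tool's x, y, z in m, then the turn about the tool's z in rad. In form: [gripper, tx, ty, tz, roll, gripper, tx, ty, tz, roll, ...]. A call has 1 to 12 rows; each row shifts and turns the commanded pose from where the row before left it, along the tool's axes as they then stand; what a row does not reach is not made up. A row lasts 1/8 s, in which the tool goes at most 62.5 mm and 10.7 degrees, less where a joint would pass 70% of its speed; a pose out of reach is approached as far as the arm can. A call with a gripper value outside its range is refused whole. The fingers move at their own pace and stop on an object; "newtons" is the grip in N (left out, the last holds). Time passes only in rows, so rows that do not move let the fingers close. It gives the time, the measured TCP pose, the force, the opening and the grip force at its end, in the units of the state.
- status.get_obs(): the state, without advancing time (a new reading comes with each control period).
- imaging.camera(name): name is "scene" or "side" or "wrist"; returns (picture, depth): 384x512x3 uint8, red, green, blue; 384x512 float32, m along the optical axis (not along the pixel's ray), 0 where there is no reading.
- imaging.camera_params(name): a dict with "intrinsics" (3x3 intrinsics, pixels), "camera_from_world" (4x4, takes a point from world to camera coordinates). Camera axes: x right, y up, looking along -z (the intrinsics and any distortion apply to the point x, -y, -z); pixel columns grow to the right and rows downward; lengths in m; the calibration is good to about 2 mm. A picture is of the moment at which its call begins: read the wrist's pose just before it. camera_params takes no time and is no camera call; for the wrist camera it gives the pose at the moment of the call.
- order.hand_in(): hands the job in; it is judged then, once.
The state is a dict: "time": time; "q": joint angles; "joint_velocities": joint speeds; "joint_torque": joint torques, N m; "position": TCP position; "tool_rot": TCP orientation; "ft_force": force on the tool from outside, world axes, zero at the start; "moment": the same for the moment, N m; "grip_width": finger opening in m; "grip_force": force on a finger pad.
Only numpy, scipy, OpenCV 4.12 (cv2) and the standard library are available. Lean on these libraries where they do the work, as an engineer would, in place of code of your own. Each camera call takes 0.05 s, during which the arm holds its last target. There are 200 camera calls.

## Task

Slide the thin plywood lock board straight up out of the slotted holder beside the air valve and put it standing in the open wooden pocket box. Then, holding the wheel's upright handle, wind the wheel clockwise (seen from above) until it stops, back it off exactly two full turns anticlockwise, and finish with the handle still gripped in the fingers. Leave the glue bottle, the stack of wooden plates and the wooden spoon where they are.

Things in the scene. Friction and masses are not known exactly. Their poses are not given: they have to be found in the camera images.
- valve: Fixed air valve on a dark steel mounting plate, 120 x 250 x 8 mm (long side along its y, -75 to +175 mm). Origin on the bench under the wheel's vertical axis. A brass body with steel pipes carries the wheel; the slotted holder lies on the +y side. Wheel and handle pass above the holder freely, but not past the lock board.
- slot (a point): Centre of the mouth of the wooden holder's slot, 104 mm along the valve's y from the wheel's axis, 48 mm above the bench (the holder's top). Slot closed at both ends, 13 mm wide (valve x), 104 mm long (valve y), 40 mm deep, floor 8 mm above the bench. Holder 45 x 122 mm outside.
- wheel (a joint): Angle of the steel valve wheel, rad: 0 = shut (hard stop), growing as it is turned anticlockwise seen from above (opening), 2 pi per turn, up to 4.5 turns. Starts 2.1 to 5.5 rad open. The handle's bearing from the valve's x axis is q + 0.6 rad (anticlockwise from above). Rim 96 mm across, its centre 82 mm above the bench. Friction 0.12 N m (2 N at the handle): stays where left.
- handle: Upright black handle on an ear outside the wheel's rim: freely revolving cylinder (can be carried round without turning the gripper), 22 mm diameter, 55 mm tall, axis 62 mm from the wheel's axis. Origin at the centre of its underside, 88.5 mm above the bench; top at 143.5 mm. The steel ear is 24 mm wide, its top at 87 mm, its end 76 mm from the wheel's axis.
- handle_mid (a point): The point on the handle's axis to grip, 35 mm above its underside (20 mm below its top), 123.5 mm above the bench.
- lock_board: Loose thin plywood board, 9 mm thick (its x), 100 mm wide (its y), 165 mm tall (its z), 0.1 kg, standing upright in the slot with its axes parallel to the valve unit's, its centre 104 mm from the wheel's axis. Origin at the centre of its lower edge. It stands across the path of the wheel's ear and so locks the wheel.
- board_top (a point): Centre of the lock board's upper edge, 165 mm above its origin; 173 mm above the bench while in the slot.
- pocket: Fixed open-topped dark wooden pocket box for the board: outside 56 mm (x) x 142 mm (y) x 80 mm tall, walls and floor 6 mm, so inside 44 x 130 mm. Origin at the centre of its underside on the bench. The board fits in with its width along the box's y and may lean against a wall.
- glue: White glue bottle, 60 mm diameter, 160 mm tall, upright; origin at the centre of its underside. Not to be disturbed.
- plates: Stack of round wooden plates, 132 mm diameter, 42 mm tall; origin at the centre of its underside. Not to be disturbed.
- spoon: Wooden spoon blank lying on the bench, about 206 mm long (its x), 52 mm wide at the round head (+x end), 10 mm thick. Not to be disturbed.
There are look-alikes about, which are no part of the job. What is shaped like the pocket but orange is not meant. There is more than one size of the lock_board; the one meant has the size given above.

How it is judged:
On the way, in this order (a step that is already met when the one before it is completed fails the run):
1. the lock board stands in the pocket box, let go (x of lock_board in the frame of pocket between -0.024 and 0.024 m and y of lock_board in the frame of pocket between -0.03 and 0.03 m and z of lock_board in the frame of pocket below 0.02 m and angle between lock_board's own z axis and vertical below 0.6 rad and contact force between the fingers and lock_board below 0.1 N), for 0.2 s.
2. the wheel is wound shut to its stop by the gripped handle (value of joint wheel below 0.06 rad and contact force between the fingers and handle above 3 N and distance between the grasp point and handle_mid below 0.035 m), for 0.1 s.
At the end, for the whole second after the job is handed in: After the wheel was wound shut (within 0.06 rad): wheel two turns open (4 pi, within 0.17 rad) and still; fingers gripping the handle (over 3 N, grasp point within 35 mm of its grip point); board standing in the pocket, lower edge under 20 mm up, leaning under 0.6 rad, not touched (all of step 1 and value of joint wheel between 12.3964 and 12.7364 rad and velocity of joint wheel between -0.05 and 0.05 rad/s and contact force between the fingers and handle above 3 N and distance between the grasp point and handle_mid below 0.035 m); the arm keeps its last pose, push and grip.
It fails at once if the glue bottle is moved by over 30 mm (distance of glue from where it was at the start of the episode above 0.03 m).
It fails at once if the stack of plates is moved by over 30 mm (distance of plates from where it was at the start of the episode above 0.03 m).
It fails at once if the wooden spoon is moved by over 30 mm (distance of spoon from where it was at the start of the episode above 0.03 m).
It also fails if it takes over 72 s, if anything falls off the work surface, if the arm or the gripper's body presses on something with over 40 N, if the wrist force passes 120 N, or if a joint passes its speed limit or range.

## Working session

There is one attempt and no reset: what is moved stays moved. The work goes in short steps, Python scripts to look and compute and a tool call to move; the robot and the scene stay as the last step left them, time stands still between calls to the robot, and variables do not carry over. Pictures are saved under pics/ and viewed, at most 10 in all, crops included, and the job is handed in when it is done.

Besides the shell and the picture viewer there is one more tool, called after "Emit:" as name(argument=value, ...) on one line, values as JSON. arm_command: Moves the arm, as the interface text tells. Its arguments: {"type":"object","properties":{"deltas":{"type":"array"},"newtons":{"type":"number"}},"required":["deltas"]}

```bash
ls; mkdir -p pics
cat > h.py <<'E'
import numpy as np, cv2
from rig import status, imaging, order
def cam(n):
    P=imaging.camera_params(n); im,d=imaging.camera(n); return im,d,P
def world(P,d,mask=None):
    K=np.array(P["intrinsics"]);T=np.linalg.inv(np.array(P["camera_from_world"]))
    v,u=np.mgrid[:d.shape[0],:d.shape[1]]
    X=np.stack([(u-K[0,2])/K[0,0]*d,-(v-K[1,2])/K[1,1]*d,-d],-1)
    return X@T[:3,:3].T+T[:3,3]
def proj(P,p):
    K=np.array(P["intrinsics"]);T=np.array(P["camera_from_world"])
    c=T[:3,:3]@np.array(p)+T[:3,3]
    return K[0,0]*c[0]/-c[2]+K[0,2], K[1,2]-K[1,1]*c[1]/-c[2]
E
python3 - <<'E'
from h import *
o=status.get_obs(); print(o)
ims=[]
for n in("scene","side"):
    im,d,P=cam(n); np.savez(n+".npz",im=im,d=d,K=P["intrinsics"],T=P["camera_from_world"]); 
    cv2.imwrite(f"pics/{n}.png",cv2.resize(im[:,:,::-1],(800,600),interpolation=cv2.INTER_CUBIC)); print(P)
E
```

```text
pics
{'time': 0.0, 'q': array([-1.78515743e-01,  5.28471571e-01,  1.43387508e+00, -4.50632479e-05,
        1.18139549e+00, -1.78503944e-01]), 'joint_velocities': array([-0.00197225, -0.00051861, -0.00142975, -0.00135829, -0.00035067,
        0.00129105]), 'joint_torque': array([-5.45745443e-04, -4.40045428e+01, -1.76593530e+01,  6.32597599e-02,
        5.83207863e-02, -1.53719384e-04]), 'position': array([6.24278886e-01, 1.36799451e-04, 2.21576971e-01]), 'tool_rot': array([ 7.07104480e-01,  7.07108265e-01, -6.30058850e-04, -8.70943563e-04]), 'ft_force': array([-0.07067999,  0.01686057, -0.21874663]), 'moment': array([ 0.00663645,  0.02288184, -0.03212064]), 'grip_force': 0.0, 'grip_width': 0.08704073827938799}
{'intrinsics': array([[470.40286374,   0.        , 257.93638165],
       [  0.        , 470.40286374, 192.57379013],
       [  0.        ,   0.        ,   1.        ]]), 'camera_from_world': array([[ 0.54602389,  0.837554  ,  0.0190054 , -0.36155033],
       [-0.57956413,  0.3612577 ,  0.73047812,  0.18659733],
       [ 0.60494903, -0.40987336,  0.68267159, -1.41039689],
       [ 0.        ,  0.        ,  0.        ,  1.        ]])}
{'intrinsics': array([[422.11716134,   0.        , 255.2396159 ],
       [  0.        , 422.11716134, 197.81178147],
       [  0.        ,   0.        ,   1.        ]]), 'camera_from_world': array([[ 0.69502131, -0.71866564, -0.02156568, -0.34665671],
       [ 0.40024754,  0.36181384,  0.84195763, -0.37678686],
       [-0.59728326, -0.59381011,  0.53911248, -0.74259331],
       [ 0.        ,  0.        ,  0.        ,  1.        ]])}
```

View pics/scene.png

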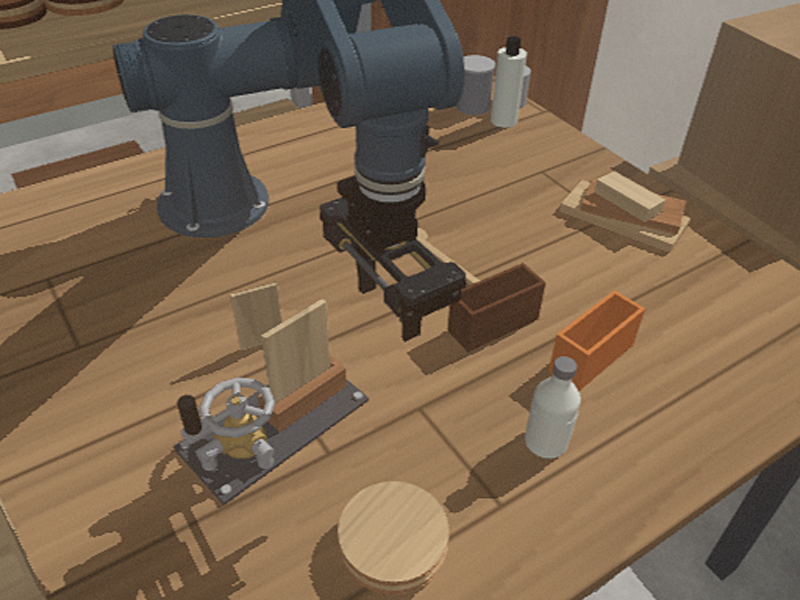

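View pics/side.png

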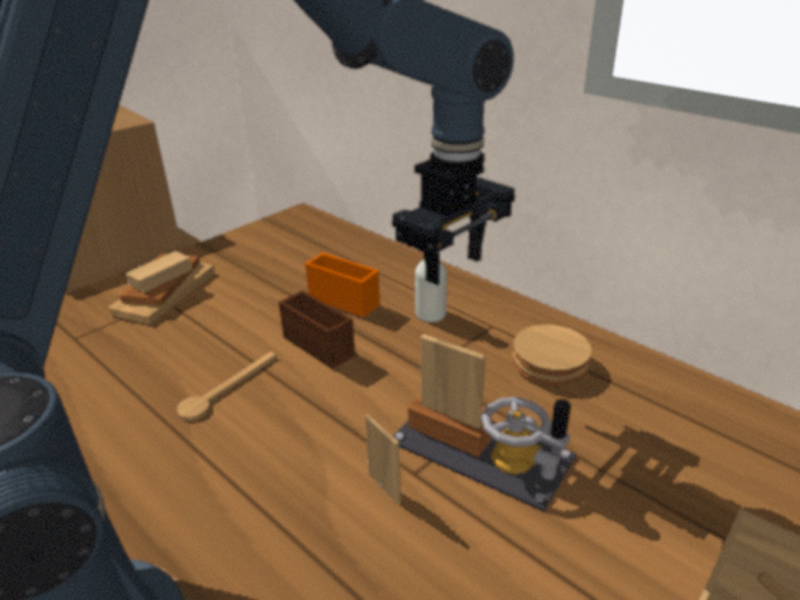

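The scene view (800 px scale) shows two boards. One stands in the holder at (298,350), and a loose, smaller one stands behind it at (258,315). There are two boxes: the dark pocket at (497,305) and an orange one at (598,340). The valve wheel is at (237,405) with its handle at (190,415). The spoon is visible only in the side view, at (225,385). The board in the holder and the dark box fit the description. Next I'll measure them and check the sizes.

Run:
```python
from h import *
def rect(n,q):
    r=cv2.minAreaRect(np.float32(q*1000)); b=cv2.boxPoints(r)
    print(n,len(q),"c",np.round(r[0],1),"size",np.round(r[1],1),"ang",round(r[2],1))
    return r
for n in("scene","side"):
    z=np.load(n+".npz"); im,d=z["im"],z["d"]; P=dict(intrinsics=z["K"],camera_from_world=z["T"])
    W=world(P,d); hsv=cv2.cvtColor(im,cv2.COLOR_RGB2HSV); S=1.5625
    def roi(x0,y0,x1,y1):
        m=np.zeros(d.shape,bool); m[int(y0/S):int(y1/S),int(x0/S):int(x1/S)]=1; return m&(d>0)
    R=dict(scene=dict(board=(255,290,340,395),loose=(225,275,285,355),pocket=(440,255,550,355),orange=(545,285,650,395),valve=(165,360,375,505),glue=(520,350,585,460),plates=(330,475,455,590)),
      side=dict(board=(415,330,490,430),loose=(360,410,405,510),pocket=(275,290,360,365),orange=(300,250,385,318),valve=(390,380,585,510),plates=(505,320,600,385),spoon=(170,345,285,425),glue=(410,255,450,325)))[n]
    print("==",n)
    for k,b in R.items():
        m=roi(*b); q=W[m]
        h=q[:,2]
        if k=="board":
            s=q[(h>.095)&(h<.185)&(hsv[m][:,1]>40)]; rect(k,s[:,:2]); print(" ztop",np.percentile(s[:,2],[98,100]))
        elif k=="loose":
            s=q[(h>.02)&(h<.3)]; rect(k,s[:,:2]); print(" ztop",np.percentile(s[:,2],[98]))
        elif k in("pocket","orange"):
            s=q[(h>.072)&(h<.09)]; rect(k,s[:,:2])
        elif k=="valve":
            s=q[(h>.003)&(h<.014)&(hsv[m][:,2]<110)&(hsv[m][:,1]<90)]; rect(k+" plate",s[:,:2])
            s=q[(h>.043)&(h<.052)&(hsv[m][:,1]>90)]; len(s)>5 and rect(k+" holder top",s[:,:2])
            s=q[(h>.139)&(h<.15)&(hsv[m][:,2]<70)]; len(s)>5 and rect(k+" handle top",s[:,:2])
            s=q[(h>.075)&(h<.09)&(hsv[m][:,1]<60)&(hsv[m][:,2]>100)]; len(s)>5 and rect(k+" wheel",s[:,:2])
        else:
            s=q[h>(.006 if k=="spoon" else .03)]; rect(k,s[:,:2]); print(" ztop",np.percentile(s[:,2],98))
```

```text
== scene
board 1342 c [460.9 -91.1] size [147.9 102.3] ang 8.0
 ztop [0.17415898 0.17559575]
loose 1138 c [461.7 -90.4] size [ 69.2 166. ] ang 84.1
 ztop [0.17346367]
pocket 481 c [542.6 248.3] size [143.5  60.1] ang 89.5
orange 523 c [640.6 325.3] size [139.1 146.6] ang 10.4
valve plate 2214 c [ 537.3 -134.5] size [121.1 249.9] ang 11.0
valve holder top 570 c [585.3 -87.6] size [213.5 188.2] ang 34.2
valve handle top 79 c [ 557.1 -243.8] size [18.1 18.9] ang 68.0
valve wheel 857 c [ 554.5 -193.1] size [ 92.  114.6] ang 40.0
glue 1530 c [734.5 210. ] size [ 60.6 163.1] ang 34.2
 ztop 0.16063412457470613
plates 3693 c [780.9 -93.7] size [130.1 130.6] ang 56.4
 ztop 0.04451420905203024
== side
board 1252 c [525.6 -81.2] size [ 13.4 102.2] ang 9.8
 ztop [0.17356562 0.17517596]
loose 709 c [386.1 -80. ] size [71.3  8.2] ang 81.5
 ztop [0.11442402]
pocket 368 c [544.9 251. ] size [147.8  59.7] ang 88.6
orange 438 c [624.2 304.2] size [242.1 151.3] ang 27.8
valve plate 1876 c [ 536.9 -133.7] size [121.5 248.5] ang 11.4
valve holder top 558 c [ 473.5 -135.6] size [170.2 202.1] ang 16.2
valve handle top 58 c [ 553.2 -244.2] size [16.2 17.3] ang 46.4
valve wheel 501 c [ 539.  -192.3] size [111.3  87.7] ang 67.0
plates 1235 c [782.9 -92. ] size [132.  128.7] ang 48.0
 ztop 0.044308274279108266
spoon 470 c [360.8 265.2] size [161.8 166.9] ang 57.6
 ztop 0.01283158117795756
glue 626 c [658.2  66.4] size [314.5  57.5] ang 44.5
 ztop 0.267634239701922
```

Run:
```python
from h import *
im=np.load("scene.npz")["im"]
cv2.imwrite("pics/crop.png",cv2.resize(im[165:325,105:365][:,:,::-1],None,fx=3,fy=3,interpolation=cv2.INTER_CUBIC))
```

```text
(no output)
```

View pics/crop.png

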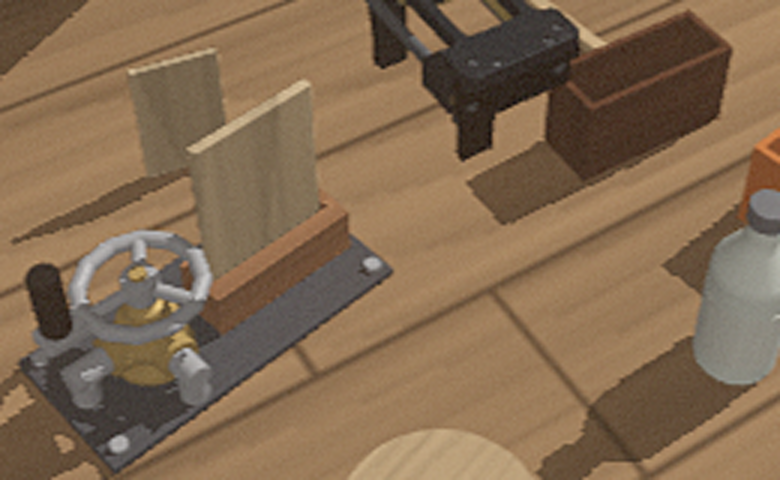

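The crop confirms it. The board in the holder (crop 255,175) measures 102 mm wide with its top at 174 mm. The loose one (178,110) is only 71 x 114 mm. The dark box (640,95) is the pocket. Moving above the board now.

Emit:
arm_command(deltas=[1,-0.01,-0.012,0,-0.05,1,-0.02,-0.025,0,-0.05,1,-0.02,-0.025,0,-0.05,1,-0.02,-0.025,0,-0.045,1,-0.011,-0.012,0,0,1,0,0,0,0,1,0,0,0,0])

```text
time: 0.98
position: [0.5355, -0.0898, 0.2226]
tool_rot: [0.635, 0.773, 0.0, 0.0]
ft_force: [0.1, 0.3, 0.2]
grip_width: 0.0869
grip_force: 0.0
```

Run:
```python
from h import *
o=status.get_obs(); print(o["time"],o["position"],o["tool_rot"])
im,d,P=cam("wrist"); W=world(P,d)
q=W[(W[...,2]>.165)&(W[...,2]<.18)&(d>0)]
q=q[(np.abs(q[:,0]-.526)<.04)&(np.abs(q[:,1]+.081)<.07)]
print(len(q), cv2.minAreaRect(np.float32(q[:,:2]*1000)) if len(q) else 0)
cv2.imwrite("pics/w1.png",im[:,:,::-1])
```

```text
0.975 [ 0.53553728 -0.08982657  0.22257888] [6.34997843e-01 7.72513784e-01 3.80158521e-04 2.22121316e-04]
1970 ((528.0870361328125, -79.78651428222656), (8.896143913269043, 99.12012481689453), 10.932027816772461)
```

View pics/w1.png

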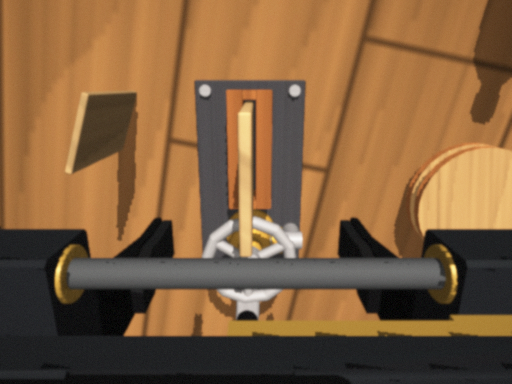

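The wrist view shows the board's top edge running from (246,105) to (246,260). It measures 8.9 x 99 mm at an angle of 10.9°, centred at (528,-80). The fingers straddle it, so I'll centre and go down.

Emit:
arm_command(deltas=[1,0.006,-0.003,0.01,0,1,0.005,-0.002,0.02,0,1,0,0,0.025,0,1,0,0,0.025,0,1,0,0,0.012,0,1,0,0,0,0,-1,0,0,0,0,-1,0,0,0,0,-1,0,0,0,0,-1,0,0,0,0,-1,0,0,0,0,-1,0,0,0,0], newtons=25)

```text
time: 2.52
position: [0.5277, -0.0804, 0.1306]
tool_rot: [0.635, 0.773, 0.0, 0.0]
ft_force: [-0.2, -0.5, -0.5]
grip_width: 0.0348
grip_force: 0.0
```

Still closing, so I'll wait and then lift 100 mm.

Emit:
arm_command(deltas=[-1,0,0,0,0,-1,0,0,0,0,-1,0,0,0,0,-1,0,0,0,0,-1,0,0,0,0])

```text
time: 3.15
position: [0.5277, -0.0804, 0.1305]
tool_rot: [0.635, 0.773, -0.0, -0.0]
ft_force: [-0.1, -0.4, -0.3]
grip_width: 0.0087
grip_force: 25.0
```

Emit:
arm_command(deltas=[-1,0,0,-0.005,0,-1,0,0,-0.01,0,-1,0,0,-0.015,0,-1,0,0,-0.02,0,-1,0,0,-0.02,0,-1,0,0,-0.02,0,-1,0,0,-0.015,0,-1,0,0,0,0])

```text
time: 4.15
position: [0.5286, -0.0807, 0.2372]
tool_rot: [0.635, 0.773, 0.001, 0.002]
ft_force: [-0.4, -0.5, -0.5]
grip_width: 0.0093
grip_force: 25.0
```

Emit:
arm_command(deltas=[-1,0,0,0,0.05,-1,0,0,0,0.08,-1,0,0,0,0.075,-1,0.015,0.001,0,0,-1,0.035,0.001,0,0,-1,0.05,0.002,0,0,-1,0.05,0.002,0,0,-1,0.05,0.002,0,0,-1,0.05,0.001,0,0,-1,0.045,0.001,0,0,-1,0.025,0,0,0,-1,0.01,0,0,0])

```text
time: 5.65
position: [0.5399, 0.2516, 0.2349]
tool_rot: [0.709, 0.705, -0.001, -0.0]
ft_force: [-0.3, 0.2, -0.4]
grip_width: 0.0088
grip_force: 25.0
```

Emit:
arm_command(deltas=[-1,0,0,0,0,-1,0,0,0,0])

```text
time: 5.9
position: [0.5409, 0.2485, 0.2354]
tool_rot: [0.711, 0.703, -0.0, -0.0]
ft_force: [-1.0, -0.6, -0.7]
grip_width: 0.0089
grip_force: 25.0
```

Run:
```python
from h import *
o=status.get_obs(); print(o["time"],o["position"],o["tool_rot"],o["grip_width"])
im,d,P=cam("scene"); 
cv2.imwrite("pics/s2.png",cv2.resize(im[100:250,230:430][:,:,::-1],None,fx=4,fy=4))
W=world(P,d)
im,d,P=cam("wrist"); W2=world(P,d)
for W in(W,W2):
    q=W.reshape(-1,3); q=q[(q[:,2]>.074)&(q[:,2]<.086)&(abs(q[:,0]-.5435)<.05)&(abs(q[:,1]-.25)<.1)]
    print(len(q),cv2.minAreaRect(np.float32(q[:,:2]*1000)) if len(q) else 0)
cv2.imwrite("pics/w2.png",im[:,:,::-1])
```

```text
5.9 [0.54086872 0.24854323 0.23535333] [ 7.10865809e-01  7.03327521e-01 -4.44935687e-04 -2.66290358e-05] 0.008918844845431996
453 ((542.5820922851562, 248.33648681640625), (144.1637420654297, 59.825740814208984), 88.95417022705078)
2070 ((546.4715576171875, 252.36807250976562), (141.6181640625, 56.13737487792969), 89.02633666992188)
```

View pics/s2.png

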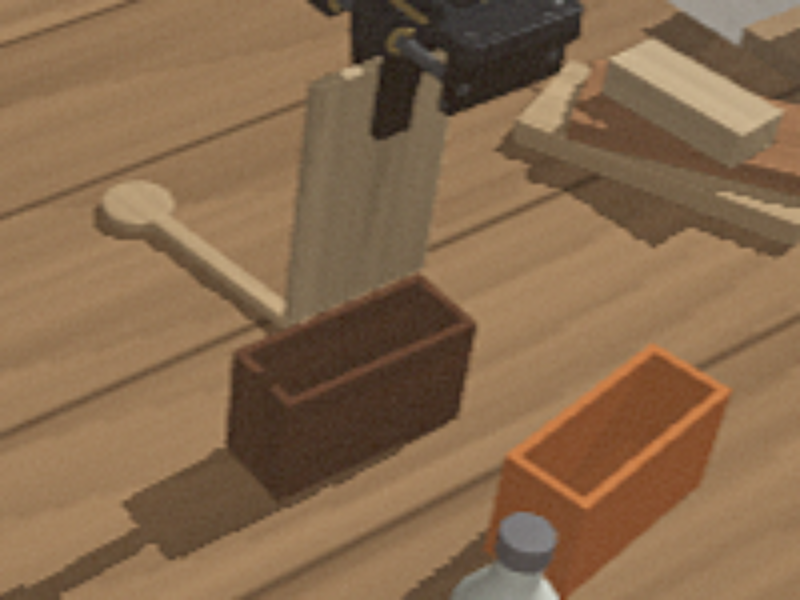

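The board hangs upright and parallel over the dark pocket, at crop (365,200) with the pocket mouth at (355,340). After a 4 mm shift in x and 2 mm in y, I'll lower it.

Emit:
arm_command(deltas=[-1,0.002,0.004,0.005,0,-1,0,0,0.015,0,-1,0,0,0.02,0,-1,0,0,0.02,0,-1,0,0,0.02,0,-1,0,0,0.015,0,-1,0,0,0.008,0,-1,0,0,0,0])

```text
time: 7.0
position: [0.5448, 0.2513, 0.1319]
tool_rot: [0.711, 0.704, -0.001, -0.0]
ft_force: [-0.1, 0.2, -1.1]
grip_width: 0.0088
grip_force: 25.0
```

Emit:
arm_command(deltas=[-1,0,0,0.002,0,1,0,0,0,0,1,0,0,0,0,1,0,0,0,0,1,0,0,0,0,1,0,0,0,0,1,0,0,0,0,1,0,0,0,0])

```text
time: 8.0
position: [0.545, 0.2515, 0.1305]
tool_rot: [0.711, 0.704, -0.0, -0.0]
ft_force: [0.2, -0.6, 0.5]
grip_width: 0.0709
grip_force: 0.0
```

Emit:
arm_command(deltas=[1,0,0,-0.02,0,1,0,0,-0.04,0,1,0,0,-0.04,0,1,0,0,-0.01,0,1,0,0,0,0])

```text
time: 8.62
position: [0.5449, 0.2515, 0.2406]
tool_rot: [0.711, 0.704, 0.0, 0.0]
ft_force: [0.0, -0.3, -0.5]
grip_width: 0.0868
grip_force: 0.0
```

Run:
```python
from h import *
o=status.get_obs(); print(o["time"],o["position"],o["tool_rot"],o["grip_width"])
im,d,P=cam("scene"); W=world(P,d)
cv2.imwrite("pics/s3.png",cv2.resize(im[100:330,100:400][:,:,::-1],None,fx=2.5,fy=2.5))
q=W.reshape(-1,3); q=q[(q[:,2]>.10)&(q[:,2]<.18)&(abs(q[:,0]-.5435)<.07)&(abs(q[:,1]-.25)<.08)]
print(len(q),cv2.minAreaRect(np.float32(q[:,:2]*1000)),q[:,2].max())
# handle now
m=(W[...,2]>.137)&(W[...,2]<.149)&(abs(W[...,0]-.5555)<.03)&(abs(W[...,1]+.244)<.03)
print(m.sum(),W[m].mean(0) if m.any() else 0)
```

```text
8.625 [0.54494806 0.25145553 0.24062632] [7.10597867e-01 7.03598323e-01 2.19440173e-04 1.48236012e-04] 0.08681381108175117
882 ((543.9746704101562, 248.86651611328125), (14.638588905334473, 102.1610336303711), 0.22006624937057495) 0.1731457023010583
102 [ 0.55778875 -0.24514908  0.14270297]
```

View pics/s3.png

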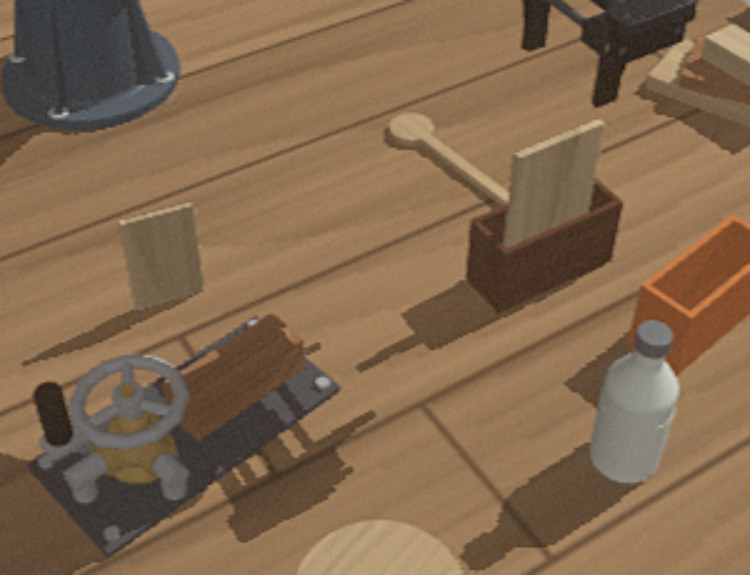

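The board now stands in the dark pocket, at crop (553,185), upright and released. Next I'll travel to the handle at crop (52,413), world about (556,-244).

Emit:
arm_command(deltas=[1,-0.02,0.001,0,0,1,-0.04,0.001,0,0,1,-0.05,0.002,0,0,1,-0.05,0.002,0,0,1,-0.05,0.002,0,0,1,-0.05,0.002,0,0,1,-0.05,0.002,0,0,1,-0.05,0.001,0,0,1,-0.05,0.001,0,0,1,-0.05,0.001,0,0,1,-0.025,0.001,0,0,1,-0.0105,0,0,0])

```text
time: 10.18
position: [0.5552, -0.2453, 0.2395]
tool_rot: [0.711, 0.703, -0.0, -0.001]
ft_force: [-0.5, -0.3, 1.1]
grip_width: 0.0871
grip_force: 0.0
```

Emit:
arm_command(deltas=[1,0,0,0,0,1,0,0,0,0])

```text
time: 10.42
position: [0.5559, -0.2424, 0.2404]
tool_rot: [0.71, 0.704, 0.0, -0.001]
ft_force: [0.3, -0.0, 1.1]
grip_width: 0.0872
grip_force: 0.0
```

Run:
```python
from h import *
o=status.get_obs(); print(o["time"],o["position"],o["tool_rot"],o["grip_width"])
im,d,P=cam("wrist"); W=world(P,d)
m=(W[...,2]>.137)&(W[...,2]<.149)&(abs(W[...,0]-.5555)<.04)&(abs(W[...,1]+.244)<.04)
q=W[m]; print(len(q), cv2.minEnclosingCircle(np.float32(q[:,:2]*1000)) if len(q) else 0)
m=(W[...,2]>.078)&(W[...,2]<.095)&(np.hypot(W[...,0]-.5473,W[...,1]+.1826)<.052)&(np.hypot(W[...,0]-.5473,W[...,1]+.1826)>.03)
q=W[m]; print(len(q), cv2.minEnclosingCircle(np.float32(q[:,:2]*1000)) if len(q) else 0)
cv2.imwrite("pics/w4.png",im[:,:,::-1])
```

```text
10.425 [ 0.55594431 -0.24242322  0.24042665] [ 7.10060506e-01  7.04140389e-01  1.28515883e-04 -6.12139438e-04] 0.08717442472833875
540 ((558.7537841796875, -241.97970581054688), 10.79593276977539)
4113 ((548.74609375, -184.0341796875), 50.418338775634766)
```

View pics/w4.png

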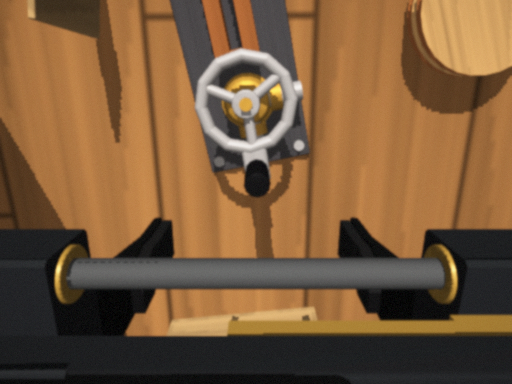

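Run:
```python
from h import *
im,d,P=cam("wrist"); W=world(P,d)
for u,v in((190,325),(240,316),(305,313)): print(W[v,u].round(3))
m=(W[...,1]<-.26)&(W[...,2]>.02)&(W[...,2]<.16); print(m.sum(), W[m].min(0),W[m].max(0)) if m.any() else 0
```

```text
[ 0.467 -0.477  0.015]
[ 0.534 -0.47   0.006]
[ 0.623 -0.461  0.012]
614 [ 0.43732493 -0.48098608  0.0200004 ] [ 0.63610863 -0.45916116  0.04104141]
```

The wrist view shows the wheel centred at (246,103) and the handle top at (257,175), which measures (558.8,-242) with a radius of 10.8 mm. The surroundings are low, so I'll descend and grip.

Emit:
arm_command(deltas=[1,0,0.0025,0.013,0,1,0,0,0.03,0,1,0,0,0.03,0,1,0,0,0.03,0,1,0,0,0.02,0,1,0,0,0.01,0,-1,0,0,0,0,-1,0,0,0,0,-1,0,0,0,0,-1,0,0,0,0,-1,0,0,0,0,-1,0,0,0,0], newtons=30)

```text
time: 12.02
position: [0.5586, -0.2443, 0.1077]
tool_rot: [0.711, 0.704, 0.0, 0.0]
ft_force: [0.1, -0.4, -0.6]
grip_width: 0.035
grip_force: 0.0
```

Emit:
arm_command(deltas=[-1,0,0,0,0,-1,0,0,0,0,-1,0,0,0,0,-1,0,0,0,0])

```text
time: 12.52
position: [0.5581, -0.2441, 0.1075]
tool_rot: [0.711, 0.704, -0.0, -0.0]
ft_force: [-2.3, -0.3, 2.3]
grip_width: 0.0214
grip_force: 30.0
```

```bash
cat > arc.py <<'E'
import numpy as np,sys,json
# plan: wheel angle q list -> tool deltas in mm-rounded steps; bearing = q+0.791
def rows(qs,R=62.):
    b=np.array(qs)+.791; p=R*np.c_[np.cos(b),np.sin(b)]
    t=np.c_[p[:,1]+.0106*p[:,0],p[:,0]-.0106*p[:,1]]; t=np.round(t-t[0]); d=np.diff(t,axis=0)/1000
    return ", ".join(f"-1, {x:g}, {y:g}, 0, 0" for x,y in d)
E
python3 - <<'E'
from arc import *
q=[4.09,4.0,3.8]+list(np.arange(3.55,1.2,-.25)); print(q[-1],len(q)-1); print(rows(q))
E
```

```text
1.2999999999999998 12
-1, -0.001, -0.006, 0, 0, -1, 0, -0.012, 0, 0, -1, 0.004, -0.015, 0, 0, -1, 0.007, -0.014, 0, 0, -1, 0.011, -0.011, 0, 0, -1, 0.012, -0.009, 0, 0, -1, 0.015, -0.005, 0, 0, -1, 0.015, -0.001, 0, 0, -1, 0.016, 0.003, 0, 0, -1, 0.014, 0.006, 0, 0, -1, 0.012, 0.009, 0, 0, -1, 0.009, 0.013, 0, 0
```

Emit:
arm_command(deltas=[-1,-0.001,-0.006,0,0,-1,0,-0.012,0,0,-1,0.004,-0.015,0,0,-1,0.007,-0.014,0,0,-1,0.011,-0.011,0,0])

```text
time: 13.15
position: [0.5003, -0.2237, 0.1076]
tool_rot: [0.711, 0.704, -0.001, 0.001]
ft_force: [1.7, -1.9, -3.6]
grip_width: 0.0212
grip_force: 30.0
```

Emit:
arm_command(deltas=[-1,0.012,-0.009,0,0,-1,0.015,-0.005,0,0,-1,0.015,-0.001,0,0,-1,0.016,0.003,0,0,-1,0.014,0.006,0,0,-1,0.012,0.009,0,0,-1,0.009,0.013,0,0])

```text
time: 14.02
position: [0.5178, -0.1284, 0.1075]
tool_rot: [0.71, 0.704, -0.0, -0.001]
ft_force: [-3.5, -3.0, -1.7]
grip_width: 0.021
grip_force: 30.0
```

Run:
```python
from arc import *
q=[1.3,1.05,.8,.55,.35,.2,.1,.03,-.03]; print(rows(q))
```

```text
-1, 0.006, 0.014, 0, 0, -1, 0.003, 0.015, 0, 0, -1, -0.002, 0.016, 0, 0, -1, -0.004, 0.012, 0, 0, -1, -0.004, 0.008, 0, 0, -1, -0.004, 0.005, 0, 0, -1, -0.003, 0.003, 0, 0, -1, -0.002, 0.003, 0, 0
```

Emit:
arm_command(deltas=[-1,0.006,0.014,0,0,-1,0.003,0.015,0,0,-1,-0.002,0.016,0,0,-1,-0.004,0.012,0,0,-1,-0.004,0.008,0,0,-1,-0.004,0.005,0,0,-1,-0.003,0.003,0,0,-1,-0.002,0.003,0,0,-1,0,0,0,0])

```text
time: 15.15
position: [0.5908, -0.1388, 0.1074]
tool_rot: [0.711, 0.703, -0.001, -0.004]
ft_force: [-8.2, 1.6, 6.1]
grip_width: 0.0215
grip_force: 30.0
```

Emit:
arm_command(deltas=[-1,-0.003,0.003,0,0,-1,0,0,0,0,-1,0,0,0,0])

```text
time: 15.52
position: [0.5909, -0.139, 0.1073]
tool_rot: [0.711, 0.703, -0.001, -0.007]
ft_force: [-12.3, 6.8, 11.4]
grip_width: 0.0215
grip_force: 30.0
```

Run:
```python
from arc import *
q=[-.03,.07,.22]+list(.22+.2576*np.arange(1,47))+[12.2,12.33,12.42,12.5,12.54,12.566]; print(q[47:],len(q)-1)
s=rows(q).split("-1, ")[1:]
for i in range(0,len(s),12): print("-1, "+"-1, ".join(s[i:i+12]))
```

```text
[np.float64(11.812000000000001), np.float64(12.069600000000001), 12.2, 12.33, 12.42, 12.5, 12.54, 12.566] 54
-1, 0.004, -0.005, 0, 0, -1, 0.006, -0.007, 0, 0, -1, 0.006, -0.015, 0, 0, -1, 0.003, -0.015, 0, 0, -1, -0.002, -0.016, 0, 0, -1, -0.005, -0.015, 0, 0, -1, -0.009, -0.013, 0, 0, -1, -0.013, -0.01, 0, 0, -1, -0.014, -0.007, 0, 0, -1, -0.016, -0.003, 0, 0, -1, -0.015, 0.001, 0, 0, -1, -0.016, 0.005, 0, 0, 
-1, -0.013, 0.009, 0, 0, -1, -0.01, 0.012, 0, 0, -1, -0.008, 0.014, 0, 0, -1, -0.003, 0.015, 0, 0, -1, 0.001, 0.016, 0, 0, -1, 0.004, 0.015, 0, 0, -1, 0.009, 0.014, 0, 0, -1, 0.011, 0.011, 0, 0, -1, 0.015, 0.007, 0, 0, -1, 0.015, 0.004, 0, 0, -1, 0.016, 0, 0, 0, -1, 0.015, -0.004, 0, 0, 
-1, 0.014, -0.009, 0, 0, -1, 0.011, -0.011, 0, 0, -1, 0.008, -0.014, 0, 0, -1, 0.004, -0.015, 0, 0, -1, 0, -0.016, 0, 0, -1, -0.004, -0.015, 0, 0, -1, -0.007, -0.014, 0, 0, -1, -0.011, -0.012, 0, 0, -1, -0.014, -0.008, 0, 0, -1, -0.015, -0.005, 0, 0, -1, -0.016, 0, 0, 0, -1, -0.016, 0.003, 0, 0, 
-1, -0.014, 0.008, 0, 0, -1, -0.012, 0.011, 0, 0, -1, -0.008, 0.013, 0, 0, -1, -0.005, 0.015, 0, 0, -1, -0.001, 0.016, 0, 0, -1, 0.003, 0.016, 0, 0, -1, 0.007, 0.014, 0, 0, -1, 0.011, 0.012, 0, 0, -1, 0.013, 0.009, 0, 0, -1, 0.015, 0.005, 0, 0, -1, 0.016, 0.001, 0, 0, -1, 0.015, -0.002, 0, 0, 
-1, 0.008, -0.003, 0, 0, -1, 0.007, -0.004, 0, 0, -1, 0.005, -0.003, 0, 0, -1, 0.003, -0.003, 0, 0, -1, 0.002, -0.002, 0, 0, -1, 0.001, -0.001, 0, 0
```

Emit:
arm_command(deltas=[-1,0.003,-0.003,0,0,-1,0.004,-0.005,0,0,-1,0.006,-0.007,0,0,-1,0.006,-0.015,0,0,-1,0.003,-0.015,0,0,-1,-0.002,-0.016,0,0,-1,-0.005,-0.015,0,0,-1,-0.009,-0.013,0,0])

```text
time: 16.52
position: [0.5075, -0.1355, 0.1075]
tool_rot: [0.711, 0.703, 0.001, -0.0]
ft_force: [0.5, 4.5, -2.0]
grip_width: 0.0214
grip_force: 30.0
```

Emit:
arm_command(deltas=[-1,-0.013,-0.01,0,0,-1,-0.014,-0.007,0,0,-1,-0.016,-0.003,0,0,-1,-0.015,0.001,0,0,-1,-0.016,0.005,0,0])

```text
time: 17.15
position: [0.4919, -0.2113, 0.1075]
tool_rot: [0.711, 0.703, -0.0, -0.001]
ft_force: [-0.2, 3.7, -0.4]
grip_width: 0.0212
grip_force: 30.0
```

Emit:
arm_command(deltas=[-1,-0.013,0.009,0,0,-1,-0.01,0.012,0,0,-1,-0.008,0.014,0,0,-1,-0.003,0.015,0,0,-1,0.001,0.016,0,0,-1,0.004,0.015,0,0,-1,0.009,0.014,0,0,-1,0.011,0.011,0,0,-1,0.015,0.007,0,0,-1,0.015,0.004,0,0,-1,0.016,0,0,0,-1,0.015,-0.004,0,0])

```text
time: 18.65
position: [0.6057, -0.1619, 0.1075]
tool_rot: [0.71, 0.704, -0.002, 0.0]
ft_force: [-7.9, -5.3, 2.9]
grip_width: 0.0212
grip_force: 30.0
```

Emit:
arm_command(deltas=[-1,0.014,-0.009,0,0,-1,0.011,-0.011,0,0,-1,0.008,-0.014,0,0,-1,0.004,-0.015,0,0,-1,0,-0.016,0,0,-1,-0.004,-0.015,0,0,-1,-0.007,-0.014,0,0,-1,-0.011,-0.012,0,0,-1,-0.014,-0.008,0,0,-1,-0.015,-0.005,0,0,-1,-0.016,0,0,0,-1,-0.016,0.003,0,0])

```text
time: 20.15
position: [0.4892, -0.2052, 0.1075]
tool_rot: [0.711, 0.703, -0.0, -0.001]
ft_force: [-0.2, 3.4, -0.8]
grip_width: 0.0214
grip_force: 30.0
```

Emit:
arm_command(deltas=[-1,-0.014,0.008,0,0,-1,-0.012,0.011,0,0,-1,-0.008,0.013,0,0,-1,-0.005,0.015,0,0,-1,-0.001,0.016,0,0,-1,0.003,0.016,0,0,-1,0.007,0.014,0,0,-1,0.011,0.012,0,0,-1,0.013,0.009,0,0,-1,0.015,0.005,0,0,-1,0.016,0.001,0,0,-1,0.015,-0.002,0,0])

```text
time: 21.65
position: [0.6075, -0.1677, 0.1075]
tool_rot: [0.71, 0.704, -0.002, 0.0]
ft_force: [-8.2, -4.7, 2.6]
grip_width: 0.0214
grip_force: 30.0
```

Emit:
arm_command(deltas=[-1,0.008,-0.003,0,0,-1,0.007,-0.004,0,0,-1,0.005,-0.003,0,0,-1,0.003,-0.003,0,0,-1,0.002,-0.002,0,0,-1,0.001,-0.001,0,0,-1,0,0,0,0,-1,0,0,0,0])

```text
time: 22.65
position: [0.5939, -0.1421, 0.1075]
tool_rot: [0.71, 0.704, -0.001, 0.002]
ft_force: [-2.6, -4.1, -2.0]
grip_width: 0.0212
grip_force: 30.0
```

Run:
```python
from h import *
o=status.get_obs(); print(o["time"],o["position"],o["ft_force"],o["grip_force"])
im,d,P=cam("scene"); W=world(P,d)
cv2.imwrite("pics/s5.png",cv2.resize(im[100:330,100:400][:,:,::-1],None,fx=2.5,fy=2.5))
im,d,P=cam("side"); cv2.imwrite("pics/d5.png",cv2.resize(im[160:360,180:420][:,:,::-1],None,fx=3,fy=3))
```

```text
22.65 [ 0.59386179 -0.14206509  0.10754254] [-2.61374807 -4.11478641 -2.03742276] 29.996710899285972
```

View pics/s5.png

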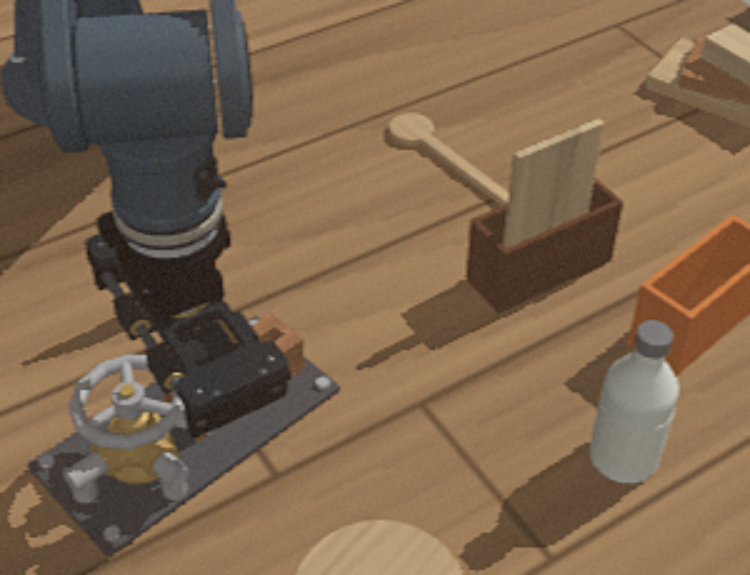

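View pics/d5.png

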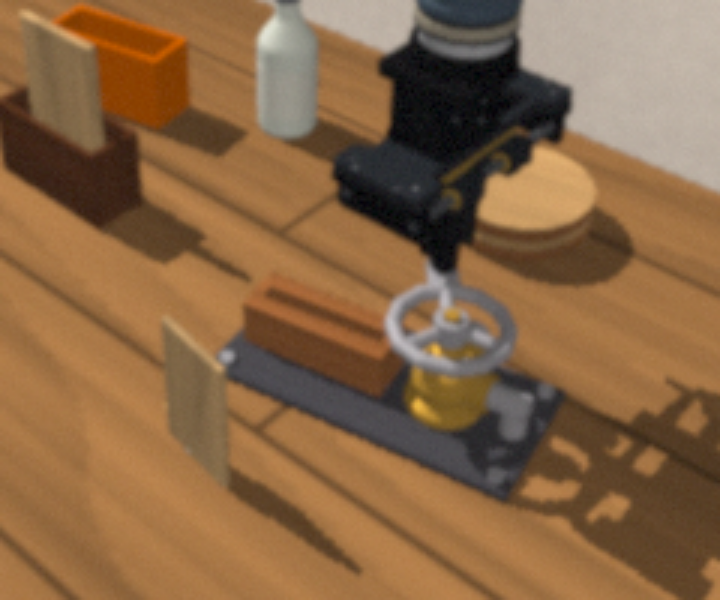

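The fingers hold the handle and the board is still in the pocket (scene crop 555,185). The TCP is 4 mm (0.07 rad) short of where it was at the stop, so I'll nudge it on.

Emit:
arm_command(deltas=[-1,0.002,-0.002,0,0,-1,0.001,-0.001,0,0,-1,0,0,0,0,-1,0,0,0,0,-1,0,0,0,0,-1,0,0,0,0])

```text
time: 23.5
position: [0.591, -0.1391, 0.1076]
tool_rot: [0.71, 0.704, -0.001, 0.002]
ft_force: [-2.8, -4.1, -1.5]
grip_width: 0.0211
grip_force: 30.0
```

```bash
python3 -c "
from rig import status,order
print(abs(status.get_obs()['joint_velocities']).max()); print(order.hand_in())"
```

```text
0.0009126260322336482
the job is handed in; nothing more can be done
None
```

I handed the job in at 23.5 s; the hand-in gave no verdict. The board is standing in the dark pocket box, and the wheel was wound to its stop and backed off two turns (TCP back within 0.2 mm of its stop position), with the handle still gripped at 30 N.

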